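# Time the wheel nuts and lock them with keys

### The job

Use up every loose steel locking key on the bench, one to a station, in any stations you like: turn the station's brass nut until the black line on its top and the slot of its black collar point straight down the key channel onto the white index line, then lay the key in the channel nose first and push it fully home, nose in the slot, both shoulders against the end stops and its long side flat against the side fence. Leave the keys released, and leave the loose ring, plain collar and spare nut where they are.

Things in the scene. Friction and masses are not known exactly. Their poses are not given: they have to be found in the camera images.
- station1: The leftmost (+y) setting station, a fixed grey plate 12 mm thick, x -135 to +48, y -48 to +48 mm. Origin at its underside on the brass nut's axis; z up. The key channel is on the -x side (facing the robot), a white index line along its middle (y = 0). A key slides on the plate's top along +x. Fully home, a key's middle is at x -77, y 0 and its nose tip at x -26 mm.
- stop1 (a point): Point on the leftmost (+y) station's plate top between its two steel end stops, in the plane of their faces (station x -55, y 0, z 12 mm; same axes). The stops are 12 mm high, 10 mm thick, y 12 to 24 mm either side: key shoulders rest on them. The one side fence, 10 mm high, runs 60 mm from here towards -x; its face is at y +18 mm; the -y side is open.
- collar1 (a joint): Turn (rad) of the leftmost (+y) brass nut with its black collar, one piece. 0 = collar slot and black line on the nut's top point along the station's -x onto the index line; + is anticlockwise from above; ends +-3.05; friction 0.06 N m holds it. Collar radius 42 mm, z 12 to 28; slot 20 wide, 20 deep from the rim. Hex nut 30 mm across flats, z 28 to 64 mm; flats face the slot and every 60 deg from it.
- station2: The second from left setting station, a fixed grey plate 12 mm thick, x -135 to +48, y -48 to +48 mm. Origin at its underside on the brass nut's axis; z up. The key channel is on the -x side (facing the robot), a white index line along its middle (y = 0). A key slides on the plate's top along +x. Fully home, a key's middle is at x -77, y 0 and its nose tip at x -26 mm.
- stop2 (a point): Point on the second from left station's plate top between its two steel end stops, in the plane of their faces (station x -55, y 0, z 12 mm; same axes). The stops are 12 mm high, 10 mm thick, y 12 to 24 mm either side: key shoulders rest on them. The one side fence, 10 mm high, runs 60 mm from here towards -x; its face is at y +18 mm; the -y side is open.
- collar2 (a joint): Turn (rad) of the second from left brass nut with its black collar, one piece. 0 = collar slot and black line on the nut's top point along the station's -x onto the index line; + is anticlockwise from above; ends +-3.05; friction 0.06 N m holds it. Collar radius 42 mm, z 12 to 28; slot 20 wide, 20 deep from the rim. Hex nut 30 mm across flats, z 28 to 64 mm; flats face the slot and every 60 deg from it.
- station3: The third from left setting station, a fixed grey plate 12 mm thick, x -135 to +48, y -48 to +48 mm. Origin at its underside on the brass nut's axis; z up. The key channel is on the -x side (facing the robot), a white index line along its middle (y = 0). A key slides on the plate's top along +x. Fully home, a key's middle is at x -77, y 0 and its nose tip at x -26 mm.
- stop3 (a point): Point on the third from left station's plate top between its two steel end stops, in the plane of their faces (station x -55, y 0, z 12 mm; same axes). The stops are 12 mm high, 10 mm thick, y 12 to 24 mm either side: key shoulders rest on them. The one side fence, 10 mm high, runs 60 mm from here towards -x; its face is at y +18 mm; the -y side is open.
- collar3 (a joint): Turn (rad) of the third from left brass nut with its black collar, one piece. 0 = collar slot and black line on the nut's top point along the station's -x onto the index line; + is anticlockwise from above; ends +-3.05; friction 0.06 N m holds it. Collar radius 42 mm, z 12 to 28; slot 20 wide, 20 deep from the rim. Hex nut 30 mm across flats, z 28 to 64 mm; flats face the slot and every 60 deg from it.
- station4: The rightmost (-y) setting station, a fixed grey plate 12 mm thick, x -135 to +48, y -48 to +48 mm. Origin at its underside on the brass nut's axis; z up. The key channel is on the -x side (facing the robot), a white index line along its middle (y = 0). A key slides on the plate's top along +x. Fully home, a key's middle is at x -77, y 0 and its nose tip at x -26 mm.
- stop4 (a point): Point on the rightmost (-y) station's plate top between its two steel end stops, in the plane of their faces (station x -55, y 0, z 12 mm; same axes). The stops are 12 mm high, 10 mm thick, y 12 to 24 mm either side: key shoulders rest on them. The one side fence, 10 mm high, runs 60 mm from here towards -x; its face is at y +18 mm; the -y side is open.
- collar4 (a joint): Turn (rad) of the rightmost (-y) brass nut with its black collar, one piece. 0 = collar slot and black line on the nut's top point along the station's -x onto the index line; + is anticlockwise from above; ends +-3.05; friction 0.06 N m holds it. Collar radius 42 mm, z 12 to 28; slot 20 wide, 20 deep from the rim. Hex nut 30 mm across flats, z 28 to 64 mm; flats face the slot and every 60 deg from it.
- key1_mid (a point): Loose steel locking key (four alike; three or four present), 0.22 kg. Point half-way up (24 mm over its underside) at mid body. Body 44 (x) x 36 (y) x 14 mm high; nose 14 mm wide, 14 high, from x +22 to +51 mm; upright grip fin 30 (x) x 14 (y) mm on the body's middle, 14 to 48 mm over the underside. z up, x towards the nose; shoulders at x +22.
- key1_nose (a point): Middle of the front end of key 1's nose, 7 mm over its underside.
- key2_mid (a point): Loose steel locking key (four alike; three or four present), 0.22 kg. Point half-way up (24 mm over its underside) at mid body. Body 44 (x) x 36 (y) x 14 mm high; nose 14 mm wide, 14 high, from x +22 to +51 mm; upright grip fin 30 (x) x 14 (y) mm on the body's middle, 14 to 48 mm over the underside. z up, x towards the nose; shoulders at x +22.
- key2_nose (a point): Middle of the front end of key 2's nose, 7 mm over its underside.
- key3_mid (a point): Loose steel locking key (four alike; three or four present), 0.22 kg. Point half-way up (24 mm over its underside) at mid body. Body 44 (x) x 36 (y) x 14 mm high; nose 14 mm wide, 14 high, from x +22 to +51 mm; upright grip fin 30 (x) x 14 (y) mm on the body's middle, 14 to 48 mm over the underside. z up, x towards the nose; shoulders at x +22.
- key3_nose (a point): Middle of the front end of key 3's nose, 7 mm over its underside.
- key4_mid (a point): Loose steel locking key (four alike; three or four present), 0.22 kg. Point half-way up (24 mm over its underside) at mid body. Body 44 (x) x 36 (y) x 14 mm high; nose 14 mm wide, 14 high, from x +22 to +51 mm; upright grip fin 30 (x) x 14 (y) mm on the body's middle, 14 to 48 mm over the underside. z up, x towards the nose; shoulders at x +22.
- key4_nose (a point): Middle of the front end of key 4's nose, 7 mm over its underside.
- retaining_ring: A loose silver retaining ring, 60 mm across, 6 mm high; leave alone. Origin at its underside.
- spare_collar: A loose plain black collar, 56 mm across, 16 mm high; leave alone. Origin at its underside.
- spare_nut: A loose brass hex nut, 30 mm across flats, 18 mm high; leave alone. Origin at its underside.
Things that resemble listed ones, but are neither listed nor needed, are in the scene too. Leave any red look-alike of the station1 alone.

How it is judged:
By the outcome, as a careful person would: the job done as asked, in the order asked, and still so for the second after the job is handed in, with the robot touching nothing.
Of key1, key2, key3, key4 only 3 to 4 are there at a start; the rules pass over those that are not, and their reading is None.
At some moment in a run one of key1, key2, key3, key4 may be knocked a few centimetres aside while the robot is not near it.
Once in a run the grip may slacken for a moment while it holds something.
It also fails if it takes over 210 s, if anything falls off the work surface, if the arm or the gripper's body presses on something with over 40 N, if the wrist force passes 120 N, or if a joint passes its speed limit or range.

### The arm

A 6-joint arm with a two-finger parallel gripper is mounted at the origin on the work surface. World frame = base frame: x ahead of the robot, y to its left, z up, the work surface at z = 0. Lengths are in mm, angles in rad, forces in N, time in s.
With the tool pointing down it reaches from about 350 to 875 mm from the base axis. Payload 4.2 kg.
Tool frame: the origin (TCP) lies midway between the tips of the shut fingers; the grasp point (between the pads) lies 19 mm behind it; z points along the fingers, y is the line along which they close (so a half turn about z gives the same grasp; the last joint's range is limited). The gripper opens to 85 mm and grips with 20 to 120 N. Pads are 22 mm wide; open, the fingers measure 114 mm over their backs; the gripper's body (76 mm by 85 mm) begins 54 mm behind the grasp point. The pads swing forward as they close: fully open they stand 13 mm farther back than shut.
Start: joints at [-0.897, 0.385, 0.008, 0, -1.194, -0.259], TCP at [251.892, -571.97, 231.312] pointing down, gripper open.
Joint ranges: [-3.14, 3.14], [-1.21, 2.06], [-1.07, 1.41], [-3.16, 2.05], [-2.99, -0.16], [-3.1, 3.1]. Speed limits (rad/s): [2.79, 2.79, 3.14, 3.14, 3.14, 3.14].

### API

Orientations are given as a unit quaternion [x, y, z, w].
In Python, from bench import read_state, get_image, job_done gives the robot as it stands.
- The arm moves only by the tool servo_tool, never from a script. Its arguments are lists of equal length, an entry for each row: "rotation": the turn, a rotation vector about the world's x, y, z scaled (see below), a list of three; "slide": the shift along the world's x, y, z scaled (see below), a list of three; "grip": the opening, from -1 (shut) to 1 (fully open). In form: {"rotation": [[rx, ry, rz], ...], "slide": [[tx, ty, tz], ...], "grip": [grip, ...]}. A call has 1 to 8 rows; each row is the pose to reach, as a shift and turn from the pose commanded when the call began, turning the shorter way round; what a row does not reach only later rows make up. The controller multiplies each number of a shift by 0.2 m and each number of a turn by 360 degrees. A row lasts 1/8 s, in which the tool goes at most 62.5 mm and 10.7 degrees, less where a joint would pass 70% of its speed; a pose out of reach is approached as far as the arm can. A call with a number of a shift or a turn outside -1 to 1 is refused whole. A call with a gripper value outside its range is refused whole. The fingers move at their own pace and stop on an object; the grip force is fixed at half the most. Time passes only in rows, so rows that repeat a pose let the fingers close. It gives the time, the measured TCP pose, the force, the opening and the grip force at its end, in the units of the state.
- read_state(): the state, without advancing time (a new reading comes with each control period).
- get_image(name): name is "side" or "top"; returns a dict with "image" (480x640x3 uint8, red, green, blue), "depth" (480x640 float32, mm along the optical axis (not along the pixel's ray), 0 where there is no reading), "camera_matrix" (3x3 intrinsics, pixels), "k1" (the pictures are not rectified: a ray, as slopes to the right and down, at radius r is drawn at 1 + k1 r^2 times it, then the intrinsics apply), "rvec" (rotation vector, rad) and "tvec" (3), from world to camera coordinates, as OpenCV has them. Camera axes: x right, y down, z forward; pixel columns grow to the right and rows downward; lengths in mm; the calibration is good to about 2 mm. A picture is of the moment at which its call begins.
- job_done(): hands the job in; it is judged then, once.
The state is a dict: "clock": time; "joints": joint angles; "joint_vel": joint speeds; "joint_efforts": joint torques, N m; "position": TCP position; "ee_rot": TCP orientation; "contact_force": force on the tool from outside, world axes, zero at the start; "wrist_torque": the same for the moment, N m; "gripper_width": finger opening in mm; "grasp_force": force on a finger pad.
Only numpy, scipy, OpenCV 4.12 (cv2) and the standard library are available. Lean on these libraries where they do the work, as an engineer would, in place of code of your own. Each camera call takes 0.05 s, during which the arm holds its last target. There are 200 camera calls.

## Working session

There is one attempt and no reset: what is moved stays moved. The work goes in short steps, Python scripts to look and compute and a tool call to move; the robot and the scene stay as the last step left them, time stands still between calls to the robot, and variables do not carry over. Pictures are saved under pics/ and viewed, at most 14 in all, crops included, and the job is handed in when it is done.

Besides the shell and the picture viewer there is one more tool, called as a command line: name --argument value ..., lists and objects as JSON in quotes. servo_tool: Moves the arm, as the interface text tells. Shifts and turns lie within -1 to 1; 1 stands for 0.2 m of shift or 360 degrees of turn. Its arguments: {"type":"object","properties":{"rotation":{"type":"array","items":{"type":"array","items":{"type":"number","minimum":-1,"maximum":1}}},"slide":{"type":"array","items":{"type":"array","items":{"type":"number","minimum":-1,"maximum":1}}},"grip":{"type":"array","items":{"type":"number"}}},"required":["rotation","slide","grip"]}

```bash
ls; mkdir -p pics
cat > h.py <<'E'
import numpy as np, cv2, pickle
from bench import read_state, get_image
def grab(n,save=None):
    d=get_image(n)
    if save: cv2.imwrite('pics/'+save,cv2.cvtColor(d['image'],cv2.COLOR_RGB2BGR))
    pickle.dump(d,open(n+'.pkl','wb')); return d
def rays(d,px):
    K=np.array(d['camera_matrix'],float);px=np.atleast_2d(px).astype(float)
    q=np.c_[(px[:,0]-K[0,2])/K[0,0],(px[:,1]-K[1,2])/K[1,1]]
    s=q.copy()
    for _ in range(20): s=q/(1+d['k1']*(s**2).sum(1,keepdims=True))
    return np.c_[s,np.ones(len(s))]
def cam(d):
    R=cv2.Rodrigues(np.array(d['rvec'],float))[0]; return R,np.array(d['tvec'],float).ravel()
def onplane(d,px,z):
    R,t=cam(d);r=rays(d,px)@R;c=-R.T@t
    return c+r*((z-c[2])/r[:,2])[:,None]
def bydepth(d):
    v,u=np.mgrid[0:480,0:640];R,t=cam(d)
    P=rays(d,np.c_[u.ravel(),v.ravel()])*d['depth'].ravel()[:,None]
    return ((P-t)@R).reshape(480,640,3)
def proj(d,P):
    R,t=cam(d);p=np.atleast_2d(P)@R.T+t;s=p[:,:2]/p[:,2:]
    s=s*(1+d['k1']*(s**2).sum(1,keepdims=True));K=np.array(d['camera_matrix'])
    return s*[K[0,0],K[1,1]]+K[:2,2]
E
python3 - <<'E'
from h import *
for n in('top','side'):
    d=grab(n,n+'0.png');R,t=cam(d);print(n,-R.T@t,R[2],d['camera_matrix'][0][0],d['k1'])
s=read_state();print(s)
E
```

```text
pics
top [ 246.59050131  -19.91218556 1335.95585107] [ 0.19620076  0.00606468 -0.98054499] 617.1692843576066 0.05088726518303189
side [325.02750156 692.16128634 859.7921519 ] [ 0.19139866 -0.64992157 -0.73550561] 489.73233315559503 0.005196654991911983
{'clock': 0.1, 'joints': array([-8.97386117e-01,  3.85459944e-01,  6.75897507e-03, -4.22403623e-04,
       -1.19399192e+00, -2.58642298e-01]), 'joint_vel': array([ 1.71202766e-05, -2.58488810e-05,  1.04097290e-03,  2.32385537e-03,
       -1.68715862e-03, -5.64800045e-04]), 'joint_efforts': array([-2.00279988e-03, -3.93318987e+01,  1.88928384e+01,  4.19802994e+00,
       -2.57133062e-03, -3.40428166e-07]), 'position': array([ 251.68796357, -571.51339028,  230.34336409]), 'ee_rot': array([-2.05824291e-01,  9.78588485e-01,  9.35368417e-04, -2.50724089e-04]), 'contact_force': array([ 0.04881311,  0.56220279, -0.37024005]), 'wrist_torque': array([-0.01289015,  0.02617112,  0.01352039]), 'grasp_force': 0.0, 'gripper_width': 85.60944928126753}
```

View pics/top0.png

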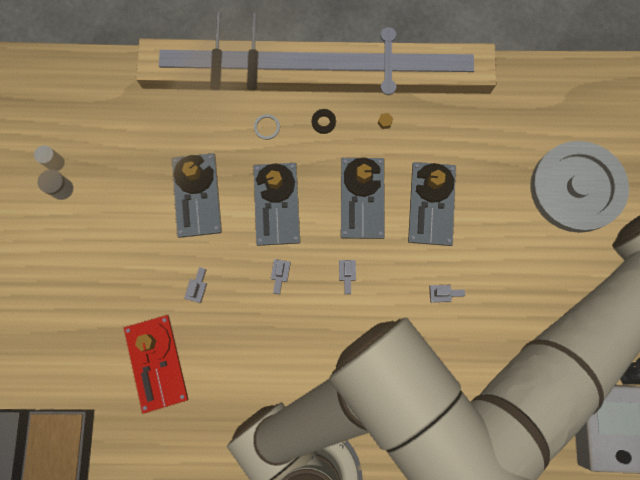

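View pics/side0.png

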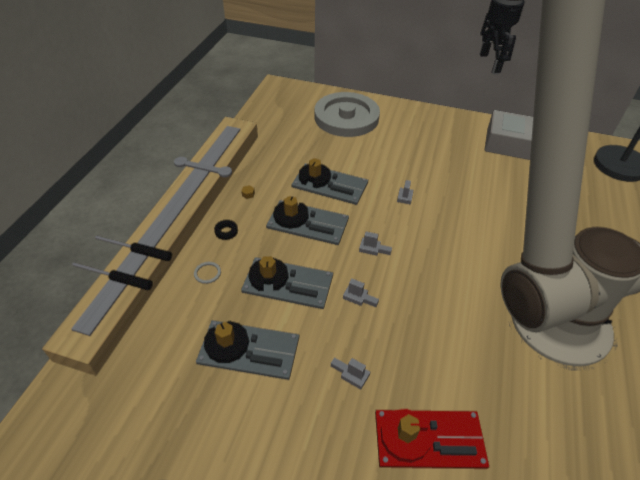

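```bash
cat > meas.py <<'E'
from h import *
d=pickle.load(open('top.pkl','rb'));im=d['image'];hsv=cv2.cvtColor(im,cv2.COLOR_RGB2HSV)
P=bydepth(d);Z=P[...,2]
grey=(hsv[...,1]<70)&(hsv[...,2]>50)
box=(P[...,0]>330)&(P[...,0]<800)&(P[...,1]>-330)&(P[...,1]<350)
g=(grey&box).astype(np.uint8)
n,L,st,c=cv2.connectedComponentsWithStats(g)
for i in range(1,n):
    if st[i,4]<60: continue
    v,u=np.nonzero(L==i);z=np.median(Z[v,u])
    Q=onplane(d,np.c_[u,v],12 if st[i,4]>1000 else 14)
    r=cv2.minAreaRect(Q[:,:2].astype(np.float32))
    print(i,st[i,4],c[i].round(0),'z',z.round(1),Z[v,u].max().round(1),np.round(r[0],1),np.round(r[1],1),round(r[2],1))
b=((hsv[...,0]>10)&(hsv[...,0]<28)&(hsv[...,1]>130)&box&(Z>40)).astype(np.uint8)
n,L,st,c=cv2.connectedComponentsWithStats(b)
for i in range(1,n):
    if st[i,4]<40: continue
    v,u=np.nonzero(L==i);print('nut',st[i,4],c[i].round(1),onplane(d,c[i],64).round(1),np.median(Z[v,u]))
big=[cv2.resize(im[145:250,a:a+105],None,fx=4,fy=4,interpolation=cv2.INTER_CUBIC) for a in(158,240,322,398)]
o=np.vstack([np.hstack(big[:2]),np.hstack(big[2:])]);o=cv2.resize(o,(600,600))
cv2.imwrite('pics/st.png',o[...,::-1])
k=[cv2.resize(im[y:y+60,x:x+60],(300,300),interpolation=cv2.INTER_CUBIC) for x,y in((168,255),(250,248),(318,248),(418,263))]
cv2.imwrite('pics/k.png',np.vstack([np.hstack(k[:2]),np.hstack(k[2:])])[...,::-1])
E
python3 meas.py
```

```text
1 229 [266. 126.] z 5.1 13.2 [748.9 107.2] [59.5 56.5] 1.6
3 2332 [198. 205.] z 12.5 35.8 [588.7 258.3] [183.4  96.2] 7.5
4 87 [176. 162.] z 13.0 32.8 [663.5 306.8] [22.3 46.1] 55.1
5 2428 [363. 207.] z 12.7 33.0 [ 587.8 -110. ] [182.5  94.5] 0.6
7 2435 [276. 213.] z 12.4 34.6 [571.7  80.6] [183.4  95.6] 4.1
10 2455 [431. 213.] z 12.7 32.9 [ 577.8 -263. ] [ 96.  183.7] 86.2
42 443 [279. 274.] z 15.3 55.2 [409.1  69.7] [36.6 73.4] 81.4
43 441 [347. 273.] z 15.7 53.8 [411.7 -77.3] [71.5 34.6] 0.6
44 461 [196. 287.] z 15.1 56.2 [390.5 244.1] [36.9 73.5] 74.9
45 463 [444. 293.] z 15.4 54.0 [ 378.9 -290.7] [36.2 72.9] 1.1
nut 212 [190.2 169.9] [[628.9 262.3  64. ]] 62.73077978464872
nut 198 [363.4 172.6] [[ 629.3 -108.5   64. ]] 63.0683472575989
nut 197 [274.1 178.4] [[613.3  82.3  64. ]] 63.338903976863186
nut 215 [436.6 178.6] [[ 618.5 -264.2   64. ]] 62.73077193887154
```

View pics/st.png

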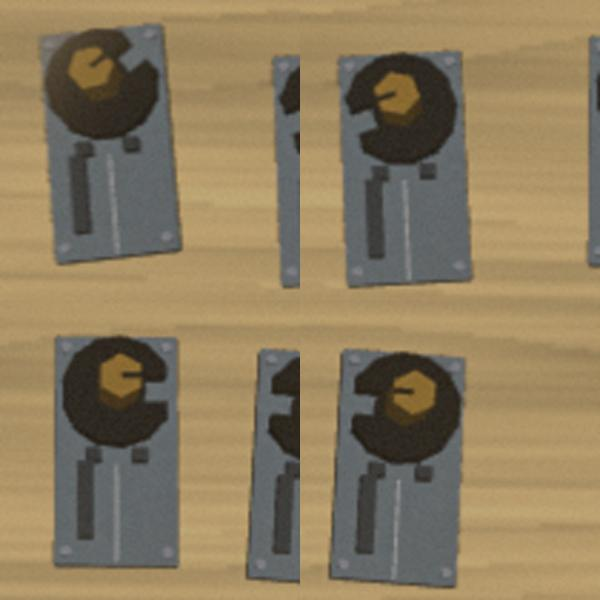

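View pics/k.png

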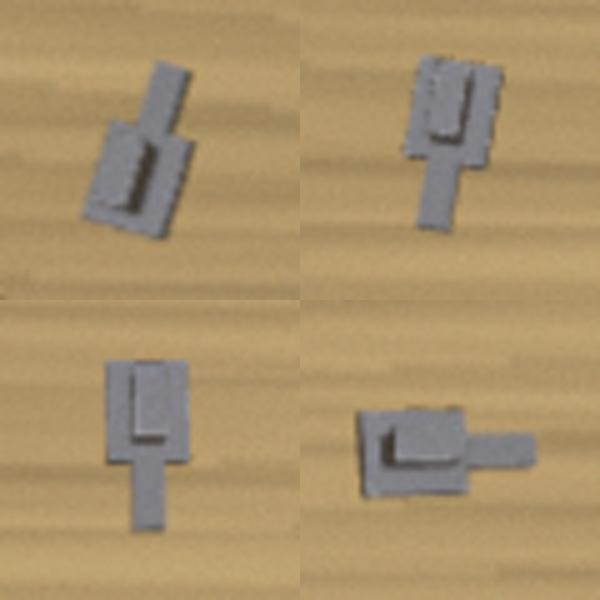

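```bash
cat > slot.py <<'E'
from h import *
S={1:(631.8,264.0,7.5),2:(615.1,83.7,4.1),3:(631.3,-109.5,.6),4:(621.2,-265.9,-3.8)}
def slots(d):
    g=cv2.cvtColor(d['image'],cv2.COLOR_RGB2GRAY);out={}
    for k,(x,y,w) in S.items():
        a=np.radians(np.arange(-180,180,1));acc=0
        for r in(32,35,38):
            px=proj(d,np.c_[x-r*np.cos(a+np.radians(w)),y-r*np.sin(a+np.radians(w)),0*a+28]).astype(np.float32)
            acc=acc+cv2.remap(g,px[:,0],px[:,1],cv2.INTER_LINEAR).ravel()/3.
        b=np.clip(acc-70,0,None);out[k]=round(float(np.degrees(np.angle((b*np.exp(1j*a)).sum()))),1),int((b>0).sum()),acc.min(),acc.max()
    return out
if __name__=='__main__': print(slots(pickle.load(open('top.pkl','rb'))))
E
python3 slot.py
```

```text
{1: (128.0, 44, np.float64(40.66666666666667), np.float64(107.33333333333333)), 2: (-71.3, 27, np.float64(39.0), np.float64(106.0)), 3: (90.0, 27, np.float64(37.333333333333336), np.float64(105.66666666666666)), 4: (-88.8, 26, np.float64(36.333333333333336), np.float64(106.33333333333334))}
```

servo_tool --rotation '[[0,0,-0.073],[0,0,-0.073],[0,0,-0.073],[0,0,-0.073],[0,0,-0.073]]' --slide '[[0.92,0.76,0],[0.92,0.76,0],[0.92,0.76,0],[0.92,0.76,0],[0.92,0.76,0]]' --grip '[1,1,1,1,1]'

```text
clock: 0.72
position: [438.5, -417.3, 230.6]
ee_rot: [0.019, 1.0, 0.0, -0.0]
contact_force: [-0.1, 0.6, 0.8]
gripper_width: 85.6
grasp_force: 0.0
```

servo_tool --rotation '[[0,0,0],[0,0,0],[0,0,0],[0,0,0],[0,0,0],[0,0,0]]' --slide '[[0.925,0.77,-0.5],[0.925,0.77,-0.5],[0.925,0.77,-0.5],[0.925,0.77,-0.5],[0.925,0.77,-0.5],[0.925,0.77,-0.5]]' --grip '[1,1,1,1,1,1]'

```text
clock: 1.48
position: [620.4, -266.2, 130.5]
ee_rot: [0.022, 1.0, 0.0, -0.001]
contact_force: [0.3, -0.5, -0.0]
gripper_width: 85.1
grasp_force: 0.0
```

servo_tool --rotation '[[0,0,0],[0,0,0],[0,0,0],[0,0,0],[0,0,0],[0,0,0],[0,0,0],[0,0,0]]' --slide '[[0,0,-0.25],[0,0,-0.48],[0,0,-0.48],[0,0,-0.48],[0,0,-0.48],[0,0,-0.48],[0,0,-0.48],[0,0,-0.48]]' --grip '[1,1,1,-1,-1,-1,-1,-1]'

```text
clock: 2.48
position: [621.6, -264.6, 37.6]
ee_rot: [0.022, 1.0, 0.0, 0.001]
contact_force: [-2.4, 5.8, 6.3]
gripper_width: 29.0
grasp_force: 61.6
```

servo_tool --rotation '[[0,0,0.246],[0,0,0.246],[0,0,0.246],[0,0,0.246],[0,0,0.246],[0,0,0.246],[0,0,0.246],[0,0,0.246]]' --slide '[[0,0,0],[0,0,0],[0,0,0],[0,0,0],[0,0,0],[0,0,0],[0,0,0],[0,0,0]]' --grip '[-1,-1,-1,-1,-1,-1,-1,-1]'

```text
clock: 3.48
position: [622.5, -265.7, 37.6]
ee_rot: [-0.668, 0.744, -0.002, 0.001]
contact_force: [1.5, 2.6, 3.9]
gripper_width: 28.6
grasp_force: 61.3
```

servo_tool --rotation '[[0,0,0.01],[0,0,0.01],[0,0,0.01]]' --slide '[[0,0,0],[0,0,0],[0,0,0]]' --grip '[-1,-1,-1]'

```text
clock: 3.85
position: [622.6, -265.7, 37.6]
ee_rot: [-0.689, 0.725, -0.002, 0.001]
contact_force: [1.2, 1.9, 6.3]
gripper_width: 29.0
grasp_force: 61.5
```

servo_tool --rotation '[[0,0,0],[0,0,0],[0,0,0],[0,0,0.093],[0,0,0.093],[0,0,0.093],[0,0,0.093],[0,0,0.093]]' --slide '[[0,0,0],[0,0,0],[0,0,0.3],[0,0,0.48],[0.03,0.4,0.48],[0.05,0.78,0.48],[0.05,0.78,0.48],[0.05,0.78,0.48]]' --grip '[1,1,1,1,1,1,1,1]'

```text
clock: 4.85
position: [630.8, -107.8, 131.2]
ee_rot: [0.869, -0.495, -0.0, 0.0]
contact_force: [0.4, -0.9, -0.1]
gripper_width: 85.5
grasp_force: 0.0
```

```bash
python3 -c "
from slot import *
print(slots(grab('top')))
s=read_state();print(s['position'].round(1),s['ee_rot'].round(3),s['joints'].round(2))"
```

```text
{1: (127.8, 45, np.float64(41.0), np.float64(107.66666666666666)), 2: (76.2, 360, np.float64(131.33333333333334), np.float64(146.0)), 3: (0.0, 0, np.float64(34.33333333333333), np.float64(44.66666666666667)), 4: (-1.7, 28, np.float64(36.33333333333333), np.float64(106.0))}
[ 630.7 -109.1  131.1] [ 0.869 -0.496 -0.     0.   ] [ 0.08  0.49 -0.09  0.   -0.99  0.45]
```

servo_tool --rotation '[[0,0,0],[0,0,0],[0,0,0],[0,0,0],[0,0,0],[0,0,0],[0,0,0],[0,0,0]]' --slide '[[0,0,-0.25],[0,0,-0.47],[0,0,-0.47],[0,0,-0.47],[0,0,-0.47],[0,0,-0.47],[0,0,-0.47],[0,0,-0.47]]' --grip '[1,1,1,-1,-1,-1,-1,-1]'

```text
clock: 5.9
position: [634.3, -109.2, 39.9]
ee_rot: [0.869, -0.496, 0.004, -0.002]
contact_force: [4.6, 3.1, 4.8]
gripper_width: 28.9
grasp_force: 61.0
```

servo_tool --rotation '[[0,0,-0.25],[0,0,-0.25],[0,0,-0.25],[0,0,-0.25],[0,0,-0.25],[0,0,-0.25],[0,0,-0.25],[0,0,-0.25]]' --slide '[[0,0,0],[0,0,0],[0,0,0],[0,0,0],[0,0,0],[0,0,0],[0,0,0],[0,0,0]]' --grip '[-1,-1,-1,-1,-1,-1,-1,-1]'

```text
clock: 6.9
position: [631.9, -108.7, 39.8]
ee_rot: [-0.295, 0.956, -0.0, 0.001]
contact_force: [-1.5, 6.7, 8.0]
gripper_width: 28.4
grasp_force: 61.6
```

servo_tool --rotation '[[0,0,-0.011],[0,0,-0.011],[0,0,-0.011]]' --slide '[[0,0,0],[0,0,0],[0,0,0]]' --grip '[-1,-1,-1]'

```text
clock: 7.28
position: [631.8, -108.6, 39.8]
ee_rot: [-0.265, 0.964, -0.0, 0.001]
contact_force: [-0.6, 6.0, 8.9]
gripper_width: 28.8
grasp_force: 61.5
```

servo_tool --rotation '[[0,0,0],[0,0,0],[0,0,0],[0,0,-0.022],[0,0,-0.022],[0,0,-0.022],[0,0,-0.022],[0,0,-0.022]]' --slide '[[0,0,0],[0,0,0],[0,0,0.3],[0,0,0.48],[-0.04,0.4,0.48],[-0.08,0.96,0.48],[-0.08,0.96,0.48],[-0.08,0.96,0.48]]' --grip '[1,1,1,1,1,1,1,1]'

```text
clock: 8.28
position: [614.3, 85.3, 133.0]
ee_rot: [-0.199, 0.98, -0.0, -0.0]
contact_force: [0.0, -0.8, 0.1]
gripper_width: 85.7
grasp_force: 0.0
```

servo_tool --rotation '[[0,0,0],[0,0,0],[0,0,0],[0,0,0],[0,0,0],[0,0,0],[0,0,0],[0,0,0]]' --slide '[[0,0,0],[0,0,-0.25],[0,0,-0.48],[0,0,-0.48],[0,0,-0.48],[0,0,-0.48],[0,0,-0.48],[0,0,-0.48]]' --grip '[1,1,1,-1,-1,-1,-1,-1]'

```text
clock: 9.28
position: [615.1, 85.0, 40.5]
ee_rot: [-0.197, 0.98, 0.002, 0.002]
contact_force: [-4.7, 9.8, -1.0]
gripper_width: 29.2
grasp_force: 45.8
```

servo_tool --rotation '[[0,0,0],[0,0,0.198],[0,0,0.198],[0,0,0.198],[0,0,0.198],[0,0,0.198],[0,0,0.198],[0,0,0.198]]' --slide '[[0,0,0],[0,0,0],[0,0,0],[0,0,0],[0,0,0],[0,0,0],[0,0,0],[0,0,0]]' --grip '[-1,-1,-1,-1,-1,-1,-1,-1]'

```text
clock: 10.28
position: [616.6, 84.1, 40.6]
ee_rot: [0.733, -0.68, 0.001, -0.003]
contact_force: [-0.2, 5.9, 3.8]
gripper_width: 29.3
grasp_force: 60.1
```

servo_tool --rotation '[[0,0,0],[0,0,0],[0,0,0]]' --slide '[[0,0,0],[0,0,0],[0,0,0]]' --grip '[-1,-1,-1]'

```text
clock: 10.65
position: [616.6, 84.1, 40.6]
ee_rot: [0.732, -0.682, 0.001, -0.003]
contact_force: [-1.4, 6.2, 3.5]
gripper_width: 28.5
grasp_force: 60.1
```

servo_tool --rotation '[[0,0,0],[0,0,0],[0,0,0],[0,0,0],[0,0,0.198],[0,0,0.198],[0,0,0.198],[0,0,0.198]]' --slide '[[0,0,0],[0,0,0],[0,0,0.3],[0,0,0.48],[0.04,0.4,0.48],[0.08,0.9,0.48],[0.08,0.9,0.48],[0.08,0.9,0.48]]' --grip '[1,1,1,1,1,1,1,1]'

```text
clock: 11.65
position: [630.9, 265.8, 133.1]
ee_rot: [0.932, -0.362, 0.0, -0.0]
contact_force: [0.0, -1.2, 0.4]
gripper_width: 85.5
grasp_force: 0.0
```

servo_tool --rotation '[[0,0,0.082],[0,0,0.082],[0,0,0.082],[0,0,0.082]]' --slide '[[0,0,0],[0,0,0],[0,0,0],[0,0,0]]' --grip '[1,1,1,1]'

```text
clock: 12.15
position: [631.0, 261.6, 133.5]
ee_rot: [0.993, -0.119, 0.0, 0.0]
contact_force: [0.8, -0.2, -0.3]
gripper_width: 85.6
grasp_force: 0.0
```

servo_tool --rotation '[[0,0,0],[0,0,0],[0,0,0],[0,0,0],[0,0,0],[0,0,0],[0,0,0],[0,0,0]]' --slide '[[0,0.01,0],[0,0.01,-0.25],[0,0.01,-0.48],[0,0.01,-0.48],[0,0.01,-0.48],[0,0.01,-0.48],[0,0.01,-0.48],[0,0.01,-0.48]]' --grip '[1,1,1,-1,-1,-1,-1,-1]'

```text
clock: 13.15
position: [633.0, 266.6, 40.7]
ee_rot: [0.993, -0.117, 0.003, -0.003]
contact_force: [-0.7, 5.5, 5.7]
gripper_width: 28.7
grasp_force: 60.7
```

servo_tool --rotation '[[0,0,0],[0,0,-0.2],[0,0,-0.2],[0,0,-0.2],[0,0,-0.2],[0,0,-0.2],[0,0,-0.2],[0,0,-0.2]]' --slide '[[0,0,0],[0,0,0],[0,0,0],[0,0,0],[0,0,0],[0,0,0],[0,0,0],[0,0,0]]' --grip '[-1,-1,-1,-1,-1,-1,-1,-1]'

```text
clock: 14.15
position: [633.2, 266.8, 40.7]
ee_rot: [0.733, -0.68, 0.001, -0.004]
contact_force: [0.6, 6.5, 5.2]
gripper_width: 28.6
grasp_force: 60.5
```

servo_tool --rotation '[[0,0,-0.157],[0,0,-0.157],[0,0,-0.157],[0,0,-0.157],[0,0,-0.157],[0,0,-0.157],[0,0,-0.157],[0,0,-0.157]]' --slide '[[0,0,0],[0,0,0],[0,0,0],[0,0,0],[0,0,0],[0,0,0],[0,0,0],[0,0,0]]' --grip '[-1,-1,-1,-1,-1,-1,-1,-1]'

```text
clock: 15.15
position: [633.6, 266.7, 40.8]
ee_rot: [-0.326, 0.946, 0.001, 0.004]
contact_force: [1.8, 5.9, 4.5]
gripper_width: 28.7
grasp_force: 60.6
```

servo_tool --rotation '[[0,0,0],[0,0,0],[0,0,0],[0,0,0],[0,0,0],[0,0,0],[0,0,0],[0,0,0]]' --slide '[[0,0,0],[0,0,0],[0,0,0.3],[0,0,0.6],[0,0.4,0.6],[0,0.8,0.6],[0,0.8,0.6],[0,0.8,0.6]]' --grip '[1,1,1,1,1,1,1,1]'

```text
clock: 16.15
position: [629.9, 426.1, 155.8]
ee_rot: [-0.326, 0.945, -0.0, -0.001]
contact_force: [0.5, -0.6, -0.2]
gripper_width: 85.6
grasp_force: 0.0
```

```bash
cat > look.py <<'E'
from slot import *
import sys
d=grab('top',sys.argv[1]);print({k:v[0] for k,v in slots(d).items()})
exec(open('meas.py').read().split('big=')[0])
s=read_state();print(s['position'].round(1),s['ee_rot'].round(3),s['joints'].round(2))
E
python3 look.py t2.png
```

```text
{1: -0.6, 2: 0.0, 3: -1.7, 4: -1.7}
1 227 [267. 126.] z 5.3 13.4 [750.  107.2] [57.  56.6] 1.0
3 2339 [198. 206.] z 12.3 35.0 [588.9 258.5] [183.6  96.1] 7.4
4 90 [176. 162.] z 12.5 31.1 [662.3 307.5] [22.  44.8] 59.4
5 2444 [362. 207.] z 12.6 36.5 [ 587.9 -110. ] [182.4  94.6] 0.6
8 2454 [277. 213.] z 12.4 33.3 [571.8  80.6] [183.4  95.6] 4.1
9 2456 [431. 213.] z 12.7 33.9 [ 577.8 -262.9] [ 96.1 183.3] 86.2
29 110 [ 34. 235.] z 557.7 580.8 [492.7 602.4] [18.6 46.4] 3.9
31 1885 [ 39. 263.] z 591.9 609.7 [436.5 570.6] [151.7  82.9] 88.2
32 440 [279. 274.] z 15.1 57.3 [409.1  69.5] [36.  73.4] 81.3
33 445 [347. 273.] z 15.1 54.2 [411.7 -77.3] [71.5 34.6] 0.6
34 462 [196. 287.] z 15.5 54.4 [390.4 244.5] [37.3 74.2] 76.0
35 460 [444. 293.] z 15.7 53.6 [ 378.9 -290.7] [36.2 72.9] 1.1
nut 204 [190.4 169.6] [[629.5 261.8  64. ]] 63.48821047410238
nut 204 [363.5 172.6] [[ 629.4 -108.7   64. ]] 62.78639113610273
nut 196 [273.8 178.5] [[613.  83.  64.]] 63.34198068725479
nut 201 [436.5 178.2] [[ 619.3 -264.    64. ]] 63.437585452627914
[630.2 424.4 156.1] [-0.326  0.946 -0.001 -0.001] [ 0.8   0.67  0.3  -0.   -1.21 -1.71]
```

View pics/t2.png

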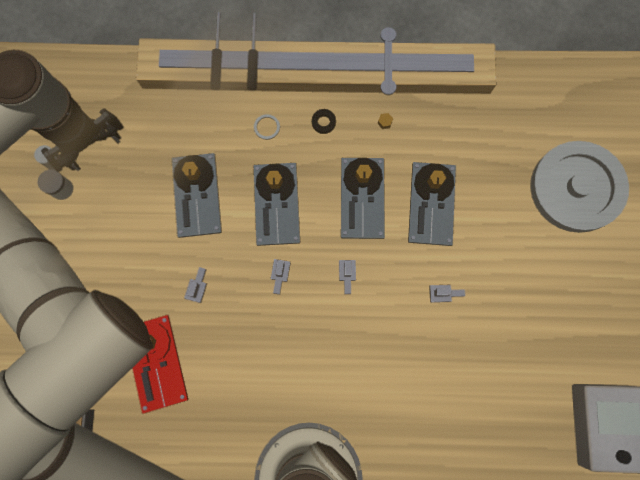

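servo_tool --rotation '[[0,0,0.176],[0,0,0.176],[0,0,0.176],[0,0,0.176],[0,0,0.176],[0,0,0.176],[0,0,0.176]]' --slide '[[0,-0.44,0],[-0.3,-0.44,0],[-0.635,-0.44,0],[-0.635,-0.44,0],[-0.635,-0.44,0],[-0.635,-0.44,0],[-0.635,-0.44,0]]' --grip '[1,1,1,1,1,1,1]'

```text
clock: 17.08
position: [503.9, 334.4, 157.6]
ee_rot: [0.772, -0.635, 0.0, 0.0]
contact_force: [-1.0, -0.1, 0.5]
gripper_width: 85.6
grasp_force: 0.0
```

servo_tool --rotation '[[0,0,0.176],[0,0,0.176],[0,0,0.176],[0,0,0.176],[0,0,0.176],[0,0,0.176],[0,0,0.176],[0,0,0.176]]' --slide '[[-0.635,-0.44,0],[-0.635,-0.44,0],[-0.635,-0.44,0],[-0.635,-0.44,0],[-0.635,-0.44,0],[-0.635,-0.44,-0.2],[-0.635,-0.44,-0.2],[-0.635,-0.44,-0.2]]' --grip '[1,1,1,1,1,1,1,1]'

```text
clock: 18.08
position: [377.5, 248.1, 118.2]
ee_rot: [0.991, -0.135, 0.0, -0.0]
contact_force: [1.1, -0.1, 0.8]
gripper_width: 85.6
grasp_force: 0.0
```

servo_tool --rotation '[[0,0,0],[0,0,0],[0,0,0],[0,0,0],[0,0,0],[0,0,0],[0,0,0],[0,0,0]]' --slide '[[0,0,-0.25],[0,0,-0.49],[0,0,-0.49],[0,0,-0.49],[0,0,-0.49],[0,0,-0.49],[0,0,-0.49],[0,0,-0.49]]' --grip '[1,1,1,-1,-1,-1,-1,-1]'

```text
clock: 19.08
position: [377.5, 248.8, 20.4]
ee_rot: [0.991, -0.133, 0.001, -0.001]
contact_force: [-1.3, -0.3, 7.0]
gripper_width: 13.2
grasp_force: 59.5
```

servo_tool --rotation '[[0,0,0],[0,0,0],[0,0,0.063],[0,0,0.063],[0,0,0.063],[0,0,0.063],[0,0,0.063]]' --slide '[[0,0,0.15],[0,0,0.3],[0.2,0,0.3],[0.45,0,0.3],[0.734,0.004,0.3],[0.734,0.004,0.3],[0.734,0.004,0.3]]' --grip '[-1,-1,-1,-1,-1,-1,-1]'

```text
clock: 19.95
position: [522.5, 247.8, 78.1]
ee_rot: [0.998, 0.063, -0.002, 0.001]
contact_force: [-0.5, -0.4, -2.2]
gripper_width: 13.0
grasp_force: 59.2
```

```bash
python3 -c "
from h import *
d=grab('top');o=cv2.resize(d['image'][140:300,150:310],(600,600),interpolation=cv2.INTER_CUBIC);e=grab('side')['image']
cv2.imwrite('pics/a.png',cv2.resize(e[300:420,180:340],(800,600),interpolation=cv2.INTER_CUBIC)[...,::-1])
s=read_state();print(s['position'].round(1),s['ee_rot'].round(3),s['gripper_width'],s['joints'].round(2))"
```

```text
[522.2 248.3  78.8] [ 0.998  0.064 -0.001  0.   ] 13.161642823568291 [ 0.72  0.46 -0.3  -0.   -0.81  0.98]
```

View pics/a.png

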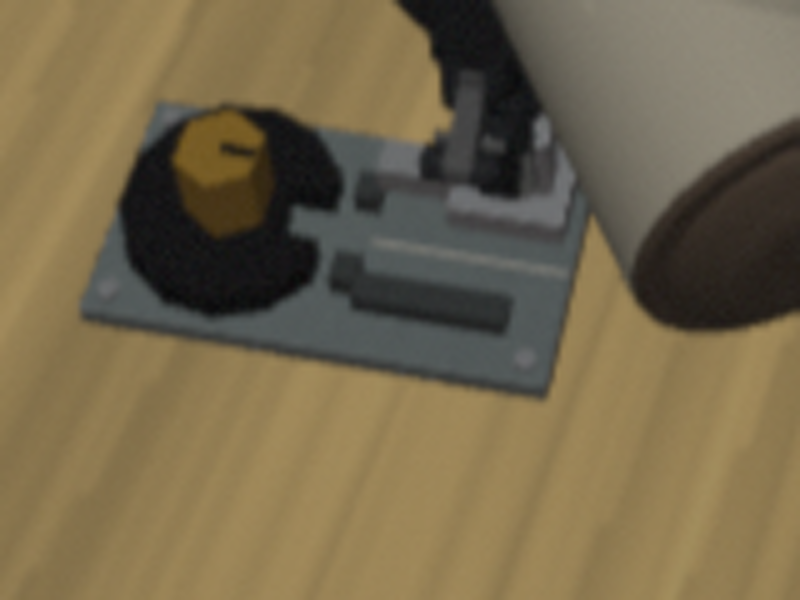

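servo_tool --rotation '[[0,0,0],[0,0,0],[0,0,0],[0,0,0],[0,0,0]]' --slide '[[0,0,-0.12],[0,0,-0.2],[0,0,-0.23],[0,0,-0.23],[0,0,-0.23]]' --grip '[-1,-1,-1,-1,-1]'

```text
clock: 20.68
position: [524.0, 249.2, 33.8]
ee_rot: [0.998, 0.064, 0.0, -0.0]
contact_force: [0.9, -0.6, -2.7]
gripper_width: 13.3
grasp_force: 59.2
```

servo_tool --rotation '[[0,0,0],[0,0,0],[0,0,0],[0,0,0],[0,0,0]]' --slide '[[0,0,-0.009],[0,0,-0.009],[-0.002,0.015,-0.009],[-0.002,0.015,-0.009],[-0.002,0.015,-0.009]]' --grip '[-1,-1,-1,-1,-1]'

```text
clock: 21.3
position: [523.9, 251.7, 32.4]
ee_rot: [0.998, 0.064, 0.001, 0.0]
contact_force: [-0.4, -3.0, 5.8]
gripper_width: 12.9
grasp_force: 60.4
```

servo_tool --rotation '[[0,0,0],[0,0,0],[0,0,0],[0,0,0]]' --slide '[[-0.001,0.01,0.002],[-0.001,0.01,0.002],[-0.001,0.01,0.002],[-0.001,0.01,0.002]]' --grip '[-1,-1,-1,-1]'

```text
clock: 21.8
position: [523.7, 252.3, 32.5]
ee_rot: [0.998, 0.064, 0.0, 0.001]
contact_force: [2.1, -7.6, 5.2]
gripper_width: 12.7
grasp_force: 60.4
```

servo_tool --rotation '[[0,0,0],[0,0,0],[0,0,0],[0,0,0],[0,0,0],[0,0,0]]' --slide '[[0.035,0.0045,0],[0.07,0.009,0],[0.105,0.0135,0],[0.139,0.018,0],[0.139,0.018,0],[0.139,0.018,0]]' --grip '[-1,-1,-1,-1,-1,-1]'

```text
clock: 22.55
position: [549.4, 255.6, 32.5]
ee_rot: [0.998, 0.064, -0.002, 0.002]
contact_force: [-5.8, -5.7, 8.7]
gripper_width: 12.7
grasp_force: 61.1
```

servo_tool --rotation '[[0,0,0],[0,0,0],[0,0,0],[0,0,0],[0,0,0],[0,0,0]]' --slide '[[0.01,0.001,0],[0.02,0.002,0],[0.03,0.003,0],[0.035,0.004,0],[0.035,0.004,0],[0.035,0.004,0]]' --grip '[-1,-1,-1,-1,-1,-1]'

```text
clock: 23.3
position: [555.6, 256.4, 32.6]
ee_rot: [0.998, 0.064, -0.003, 0.002]
contact_force: [-6.2, -4.3, 11.1]
gripper_width: 13.2
grasp_force: 61.3
```

servo_tool --rotation '[[0,0,0],[0,0,0],[0,0,0],[0,0,0],[0,0,0],[0,0,0]]' --slide '[[0.005,0.001,0.003],[0.01,0.0015,0.003],[0.015,0.002,0.003],[0.02,0.0025,0.003],[0.02,0.0025,0.003],[0.02,0.0025,0.003]]' --grip '[-1,-1,-1,-1,-1,-1]'

```text
clock: 24.05
position: [557.8, 256.7, 32.7]
ee_rot: [0.998, 0.064, -0.004, 0.002]
contact_force: [-11.7, -3.6, 10.9]
gripper_width: 12.5
grasp_force: 61.5
```

servo_tool --rotation '[[0,0,0],[0,0,0],[0,0,0],[0,0,0]]' --slide '[[0.008,0.001,0],[0.015,0.003,0],[0.015,0.006,0],[0.015,0.006,0]]' --grip '[-1,-1,-1,-1]'

```text
clock: 24.55
position: [557.9, 256.7, 32.8]
ee_rot: [0.998, 0.064, -0.007, 0.004]
contact_force: [-19.5, -4.6, 17.6]
gripper_width: 13.0
grasp_force: 62.3
```

servo_tool --rotation '[[0,0,0],[0,0,0],[0,0,0],[0,0,0],[0,0,0],[0,0,0],[0,0,0],[0,0,0]]' --slide '[[0,0,0],[0,0,0],[0,0,0],[0,0,0.2],[0,0,0.5],[0,0.3,0.5],[0,0.9,0.5],[0,0.9,0.5]]' --grip '[0,0,1,1,1,1,1,1]'

```text
clock: 25.55
position: [565.1, 441.9, 132.5]
ee_rot: [0.998, 0.064, 0.0, -0.0]
contact_force: [0.6, 0.2, -0.4]
gripper_width: 85.0
grasp_force: 0.0
```

```bash
cat > chk.py <<'E'
from h import *
import sys
u,v,uu,vv=map(int,sys.argv[2:6])
d=grab('top');e=grab('side')
a=cv2.resize(d['image'][v:v+80,u:u+60],(450,600),interpolation=cv2.INTER_CUBIC)
b=cv2.resize(e['image'][vv:vv+120,uu:uu+70],(350,600),interpolation=cv2.INTER_CUBIC)
cv2.imwrite('pics/'+sys.argv[1],np.hstack([a,b])[...,::-1])
s=read_state();print(s['position'].round(1),s['ee_rot'].round(3),s['joints'].round(2))
E
sed -i 's/vv+120,uu:uu+70/vv+90,uu:uu+110/;s/(350,600)/(350,286)/;s/np.hstack(\[a,b\])/np.hstack([a,cv2.copyMakeBorder(b,0,314,0,0,cv2.BORDER_CONSTANT)])/' chk.py
python3 chk.py b.png 167 162 192 300
```

```text
[564.4 445.5 131.1] [ 0.998  0.066  0.001 -0.001] [ 0.89  0.61  0.14 -0.   -1.09  0.81]
```

View pics/b.png

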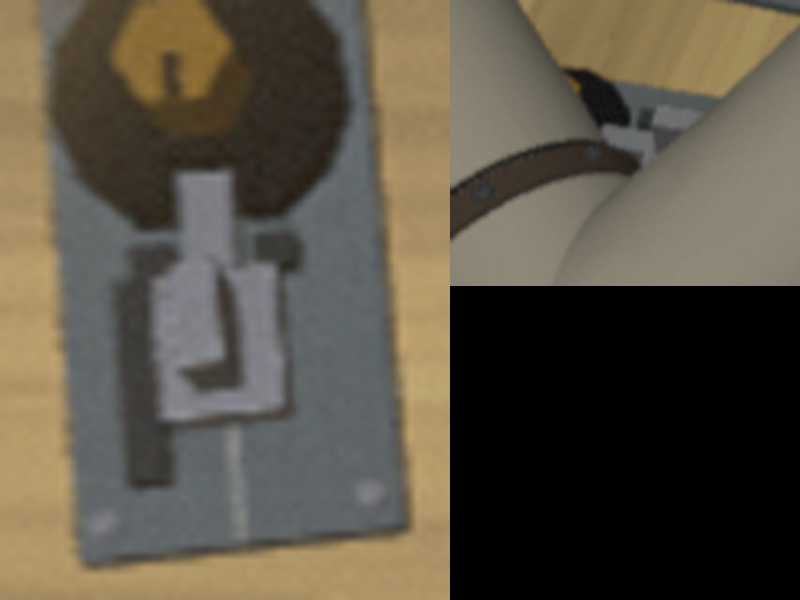

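```bash
cat > kp.py <<'E'
from slot import *
import sys
def keyin(d,k):
    x,y,w=S[k];w=np.radians(w);g=cv2.cvtColor(d['image'],cv2.COLOR_RGB2GRAY)
    X,Y=np.meshgrid(np.arange(-125,-15,.5),np.arange(-35,35,.5))   # station coords, plane z=26 (body top)
    px=proj(d,np.c_[(x+X*np.cos(w)-Y*np.sin(w)).ravel(),(y+X*np.sin(w)+Y*np.cos(w)).ravel(),0*X.ravel()+26]).astype(np.float32)
    r=cv2.remap(g,px[:,0],px[:,1],cv2.INTER_LINEAR).reshape(X.shape)
    return X,Y,r
if __name__=='__main__':
    k=int(sys.argv[1]);d=pickle.load(open('top.pkl','rb'));X,Y,r=keyin(d,k)
    m=r>int(sys.argv[2]) if len(sys.argv)>2 else r>125
    m=m&(X>-115)
    f=lambda xs,ys:None
    def span(x0,x1):
        s=m[:,(X[0]>x0)&(X[0]<x1)].mean(1)>.5; yy=Y[:,0][s];return (yy.min(),yy.max()) if s.any() else None
    for x0 in range(-100,-55,6): print(x0,span(x0,x0+6),end=' ')
    print('nose',span(-50,-42),span(-38,-30))
    for y0 in(-15,-10,10,14):
        s=m[(Y[:,0]>y0-2)&(Y[:,0]<y0+2)].mean(0)>.5;print(y0,X[0][s].min(),X[0][s].max(),end=' ')
    s=m[(abs(Y[:,0])<4)].mean(0)>.5;print('nosetip',X[0][s].max())
E
python3 kp.py 1; python3 -c "
from kp import *
d=pickle.load(open('top.pkl','rb'));X,Y,r=keyin(d,1);print(r[::10,::14])"
```

```text
-100 (np.float64(-10.0), np.float64(14.0)) -94 (np.float64(-15.0), np.float64(15.5)) -88 (np.float64(-16.5), np.float64(15.5)) -82 (np.float64(-15.0), np.float64(15.0)) -76 (np.float64(-14.5), np.float64(16.0)) -70 (np.float64(-14.5), np.float64(16.0)) -64 (np.float64(-15.0), np.float64(12.0)) -58 (np.float64(2.0), np.float64(11.0)) nose (np.float64(-3.0), np.float64(2.5)) (np.float64(-3.0), np.float64(1.5))
-15 -95.5 -56.5 -10 -97.0 -62.5 10 -97.0 -54.0 14 -97.0 -62.5 nosetip -28.5
[[105  97  99 100  99 100 100 101 101 102 101 103 100 104  46  38]
 [ 99  98  98  99  99 100  99 101 102 101 101 101 104  73  38  42]
 [100 100  99 101 100  99  99 100 101 101  66  71  98  37  42  43]
 [ 99  99 100  98  82  85  86  89  85  87  53  61  66  43  41  42]
 [ 99  98  97  99 106 129 134 122 123 127 116  61  66  41  39  41]
 [ 99  99  97 100 128 129 127 127 127 125 112  85  81  46  50  45]
 [106 108 102 103 121  95  70  70  76  82 114 115 116 115 120  43]
 [112 112 116 112 109  87  71 120 101 100 113 126 125 127 125  43]
 [101 101  99  99 110  87  87 131 130 131 129 124 126 124 122  44]
 [103 103 102  99 130 122  96 130 127 130 129  79  77  60  63  40]
 [102  98  85  84 118 129 129 127 130 122 102  62  76  43  47  48]
 [ 99  92  58  61  66  68  71  76  73  63  64  64  86  42  48  51]
 [102  88  64  63  64  62  63  61  63  64  75  89 106  64  48  48]
 [101  98  91  87  87  86  88  86  86  86  93 103 103 105  51  53]]
```

```bash
python3 meas.py | awk '$2<600'
```

```text
1 231 [266. 126.] z 5.5 12.7 [750.  107.2] [57.2 56.5] 1.6
5 90 [176. 162.] z 12.9 33.8 [662.9 307.3] [22.1 44.8] 55.7
27 436 [279. 274.] z 15.6 54.8 [409.1  69. ] [35.9 73.5] 82.4
28 444 [347. 273.] z 15.2 56.9 [411.7 -77.3] [71.5 34.6] 0.6
31 464 [444. 293.] z 15.5 54.3 [ 378.9 -290.7] [36.2 72.9] 1.1
nut 199 [190.3 169.4] [[630.1 262.   64. ]] 63.107536297823756
nut 200 [363.5 172.4] [[ 629.8 -108.7   64. ]] 63.28490942590294
nut 198 [273.9 178.5] [[613.   82.7  64. ]] 62.96505304857148
nut 203 [436.4 178.2] [[ 619.2 -263.9   64. ]] 63.45355195434419
```

servo_tool --rotation '[[0,0,-0.045],[0,0,-0.045],[0,0,-0.045],[0,0,-0.045],[0,0,-0.045],[0,0,-0.045]]' --slide '[[-0.35,-0.3,0.1],[-0.35,-0.6,0.1],[-0.35,-0.94,0.1],[-0.35,-0.94,0.1],[-0.35,-0.94,0.1],[-0.35,-0.94,0.1]]' --grip '[1,1,1,1,1,1]'

```text
clock: 26.4
position: [495.6, 252.7, 152.6]
ee_rot: [0.997, -0.077, 0.0, -0.0]
contact_force: [0.5, 0.0, -1.0]
gripper_width: 85.8
grasp_force: 0.0
```

servo_tool --rotation '[[0,0,0],[0,0,0],[0,0,0],[0,0,0],[0,0,0],[0,0,0]]' --slide '[[-0.35,-0.94,0],[-0.35,-0.94,0],[-0.35,-0.94,0],[-0.35,-0.94,-0.1],[-0.35,-0.94,-0.2],[-0.35,-0.94,-0.2]]' --grip '[1,1,1,1,1,1]'

```text
clock: 27.15
position: [424.8, 64.3, 111.5]
ee_rot: [0.997, -0.077, -0.001, 0.001]
contact_force: [-0.3, -0.8, -0.1]
gripper_width: 85.4
grasp_force: 0.0
```

servo_tool --rotation '[[0,0,0],[0,0,0],[0,0,0],[0,0,0],[0,0,0],[0,0,0],[0,0,0],[0,0,0]]' --slide '[[-0.003,0.017,-0.25],[-0.003,0.017,-0.456],[-0.003,0.017,-0.456],[-0.003,0.017,-0.456],[-0.003,0.017,-0.456],[-0.003,0.017,-0.456],[-0.003,0.017,-0.456],[-0.003,0.017,-0.456]]' --grip '[1,1,1,-1,-1,-1,-1,-1]'

```text
clock: 28.15
position: [425.0, 67.6, 22.2]
ee_rot: [0.997, -0.077, 0.001, -0.0]
contact_force: [-1.2, 1.1, 8.6]
gripper_width: 13.0
grasp_force: 59.3
```

servo_tool --rotation '[[0,0,0],[0,0,0],[0,0,-0.17],[0,0,-0.17],[0,0,-0.17],[0,0,-0.17],[0,0,-0.17],[0,0,-0.17]]' --slide '[[0,0,0.15],[0,0,0.3],[0,0,0.3],[0,0,0.3],[0,0,0.3],[0,0,0.3],[0,0,0.3],[0,0,0.3]]' --grip '[-1,-1,-1,-1,-1,-1,-1,-1]'

```text
clock: 29.15
position: [423.6, 67.0, 80.9]
ee_rot: [0.817, -0.576, -0.0, 0.001]
contact_force: [0.3, 0.5, -2.4]
gripper_width: 13.1
grasp_force: 59.1
```

servo_tool --rotation '[[0,0,-0.23],[0,0,-0.23],[0,0,-0.23],[0,0,-0.23],[0,0,-0.23],[0,0,-0.23],[0,0,-0.23],[0,0,-0.23]]' --slide '[[0,0,0],[0,0,0],[0,0,0],[0,0,0],[0,0,0],[0,0,0],[0,0,0],[0,0,0]]' --grip '[-1,-1,-1,-1,-1,-1,-1,-1]'

```text
clock: 30.15
position: [423.6, 67.0, 80.9]
ee_rot: [-0.232, 0.973, -0.0, -0.001]
contact_force: [-0.1, 0.2, -1.5]
gripper_width: 12.7
grasp_force: 59.1
```

servo_tool --rotation '[[0,0,-0.064],[0,0,-0.064],[0,0,-0.064],[0,0,-0.064],[0,0,-0.064],[0,0,-0.064]]' --slide '[[0.2,0.015,0],[0.41,0.032,0],[0.41,0.032,0],[0.41,0.032,0],[0.41,0.032,0],[0.41,0.032,0]]' --grip '[-1,-1,-1,-1,-1,-1]'

```text
clock: 30.9
position: [505.6, 73.6, 81.4]
ee_rot: [-0.036, 0.999, -0.0, -0.0]
contact_force: [-0.6, 0.5, -1.8]
gripper_width: 13.1
grasp_force: 59.1
```

servo_tool --rotation '[[0,0,0],[0,0,0],[0,0,0],[0,0,0],[0,0,0],[0,0,0]]' --slide '[[0,0,-0.12],[0,0,-0.2],[0,0,-0.23],[0,0,-0.237],[0,0,-0.242],[0,0,-0.242]]' --grip '[-1,-1,-1,-1,-1,-1]'

```text
clock: 31.65
position: [506.2, 73.7, 34.3]
ee_rot: [-0.036, 0.999, 0.0, 0.0]
contact_force: [-3.2, 0.1, 4.8]
gripper_width: 13.0
grasp_force: 60.2
```

servo_tool --rotation '[[0,0,0],[0,0,0],[0,0,0],[0,0,0],[0,0,0]]' --slide '[[0,0.01,0],[-0.001,0.015,0],[-0.001,0.02,0],[-0.002,0.024,0],[-0.002,0.024,0]]' --grip '[-1,-1,-1,-1,-1]'

```text
clock: 32.28
position: [507.1, 78.0, 34.3]
ee_rot: [-0.036, 0.999, -0.0, 0.001]
contact_force: [1.4, -4.9, 5.3]
gripper_width: 13.1
grasp_force: 60.3
```

servo_tool --rotation '[[0,0,0],[0,0,0],[0,0,0],[0,0,0]]' --slide '[[0,0.005,0],[-0.001,0.01,0],[-0.001,0.01,0],[-0.001,0.01,0]]' --grip '[-1,-1,-1,-1]'

```text
clock: 32.78
position: [507.0, 78.3, 34.4]
ee_rot: [-0.036, 0.999, -0.001, 0.001]
contact_force: [3.2, -12.4, 5.5]
gripper_width: 13.1
grasp_force: 60.5
```

servo_tool --rotation '[[0,0,0],[0,0,0],[0,0,0],[0,0,0],[0,0,0],[0,0,0],[0,0,0]]' --slide '[[0.035,0.0025,0],[0.07,0.005,0],[0.105,0.0075,0],[0.14,0.01,0],[0.15,0.011,0],[0.16,0.0115,0],[0.16,0.0115,0]]' --grip '[-1,-1,-1,-1,-1,-1,-1]'

```text
clock: 33.65
position: [533.8, 80.0, 34.4]
ee_rot: [-0.036, 0.999, -0.002, -0.004]
contact_force: [-11.2, -6.8, 17.1]
gripper_width: 12.6
grasp_force: 62.0
```

servo_tool --rotation '[[0,0,0],[0,0,0],[0,0,0],[0,0,0],[0,0,0]]' --slide '[[0.005,0,0],[0.01,0.0005,0],[0.015,0.001,0],[0.02,0.0015,0],[0.02,0.0015,0]]' --grip '[-1,-1,-1,-1,-1]'

```text
clock: 34.28
position: [537.6, 80.3, 34.4]
ee_rot: [-0.036, 0.999, -0.002, -0.004]
contact_force: [-12.4, -6.4, 17.2]
gripper_width: 13.3
grasp_force: 62.1
```

servo_tool --rotation '[[0,0,0],[0,0,0],[0,0,0],[0,0,0],[0,0,0],[0,0,0]]' --slide '[[0,0,0.006],[0.005,0,0.006],[0.01,0.0005,0.006],[0.015,0.001,0.006],[0.02,0.0015,0.006],[0.02,0.0015,0.006]]' --grip '[-1,-1,-1,-1,-1,-1]'

```text
clock: 35.02
position: [538.9, 80.4, 34.5]
ee_rot: [-0.035, 0.999, -0.003, -0.007]
contact_force: [-16.6, -3.8, 16.4]
gripper_width: 12.7
grasp_force: 62.1
```

servo_tool --rotation '[[0,0,0],[0,0,0],[0,0,0],[0,0,0],[0,0,0]]' --slide '[[0.005,0,0.003],[0.012,0.004,0.003],[0.012,0.01,0.003],[0.012,0.01,0.003],[0.012,0.01,0.003]]' --grip '[-1,-1,-1,-1,-1]'

```text
clock: 35.65
position: [539.0, 80.5, 34.7]
ee_rot: [-0.035, 0.999, -0.004, -0.01]
contact_force: [-19.4, -8.8, 18.4]
gripper_width: 12.6
grasp_force: 62.2
```

servo_tool --rotation '[[0,0,0],[0,0,0],[0,0,0],[0,0,0],[0,0,0],[0,0,-0.01],[0,0,-0.01],[0,0,-0.01]]' --slide '[[0,0,0],[0,0,0],[0,0,0],[0,0,0.2],[0,0,0.48],[-0.3,-0.3,0.48],[-0.6,-0.8,0.48],[-0.6,-0.8,0.48]]' --grip '[0,0,1,1,1,1,1,1]'

```text
clock: 36.65
position: [434.9, -64.2, 131.1]
ee_rot: [-0.005, 1.0, 0.0, 0.001]
contact_force: [1.1, 0.0, 0.4]
gripper_width: 85.5
grasp_force: 0.0
```

```bash
python3 chk.py c.png 247 170 235 245; python3 kp.py 2 113; python3 kp.py 1 113; python3 meas.py | awk '$2<600'
```

```text
[431.5 -66.2 130.5] [-0.002  1.     0.    -0.001] [ 0.22  0.18 -0.58 -0.   -0.82 -1.79]
-100 (np.float64(-35.0), np.float64(34.5)) -94 (np.float64(-35.0), np.float64(34.5)) -88 (np.float64(-35.0), np.float64(34.5)) -82 (np.float64(-35.0), np.float64(27.5)) -76 (np.float64(-35.0), np.float64(16.0)) -70 (np.float64(-18.5), np.float64(16.0)) -64 (np.float64(-17.0), np.float64(17.0)) -58 (np.float64(-5.5), np.float64(14.0)) nose (np.float64(-6.5), np.float64(7.5)) (np.float64(-6.5), np.float64(7.0))
-15 -114.5 -56.0 -10 -89.0 -55.5 10 -114.5 -54.0 14 -114.5 -55.0 nosetip -26.0
-100 (np.float64(-13.5), np.float64(16.0)) -94 (np.float64(-17.0), np.float64(17.0)) -88 (np.float64(-17.5), np.float64(17.0)) -82 (np.float64(-16.5), np.float64(17.0)) -76 (np.float64(-16.0), np.float64(17.0)) -70 (np.float64(-16.5), np.float64(17.0)) -64 (np.float64(-17.0), np.float64(16.0)) -58 (np.float64(-16.0), np.float64(13.0)) nose (np.float64(-5.0), np.float64(7.5)) (np.float64(-5.5), np.float64(6.5))
-15 -96.5 -55.0 -10 -97.5 -55.0 10 -98.0 -52.0 14 -97.5 -55.5 nosetip -26.0
1 227 [266. 126.] z 5.3 12.7 [750.  107.2] [57.  56.6] 1.0
6 90 [176. 162.] z 12.9 33.0 [661.7 308.1] [21.7 46.7] 58.7
7 244 [345. 174.] z 12.4 483.3 [635.1 -80. ] [85.4 35.7] 0.6
80 338 [347. 277.] z 14.8 275.4 [406.2 -77.4] [60.6 34.5] 0.6
81 462 [444. 293.] z 15.5 54.0 [ 378.9 -290.7] [36.2 72.9] 1.1
nut 191 [190.1 169.2] [[630.4 262.6  64. ]] 63.20176325388094
nut 201 [363.6 172.4] [[ 629.7 -108.8   64. ]] 63.34670552978779
nut 196 [273.8 178.5] [[613.1  83.   64. ]] 63.173533224508404
nut 208 [436.4 178.3] [[ 619.  -263.9   64. ]] 63.23632186395852
```

View pics/c.png

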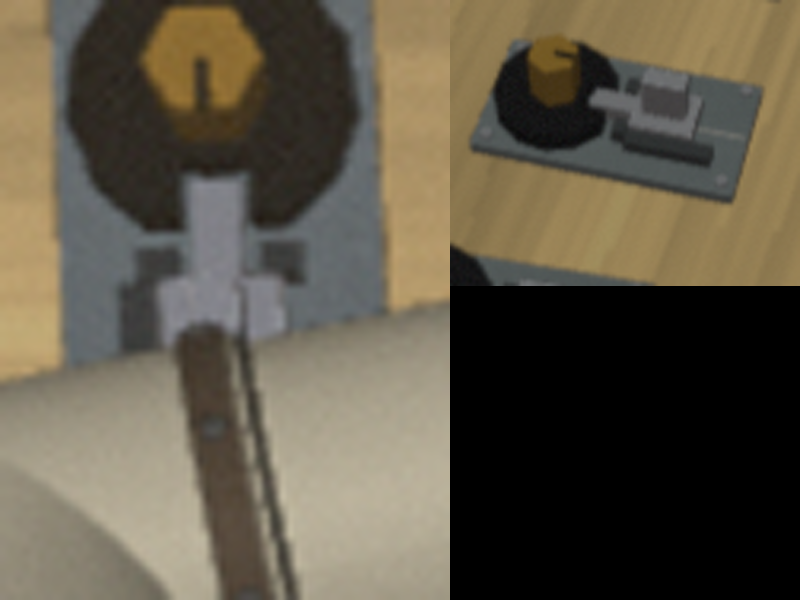

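servo_tool --rotation '[[0,0,0.001],[0,0,0.001],[0,0,0.001]]' --slide '[[-0.02,-0.05,-0.1],[-0.02,-0.05,-0.1],[-0.02,-0.05,-0.1]]' --grip '[1,1,1]'

```text
clock: 37.12
position: [432.5, -72.9, 111.2]
ee_rot: [-0.008, 1.0, -0.0, 0.001]
contact_force: [-0.1, 0.8, 1.2]
gripper_width: 85.3
grasp_force: 0.0
```

servo_tool --rotation '[[0,0,0],[0,0,0],[0,0,0],[0,0,0],[0,0,0],[0,0,0],[0,0,0],[0,0,0]]' --slide '[[-0.027,-0.019,-0.25],[-0.027,-0.019,-0.451],[-0.027,-0.019,-0.451],[-0.027,-0.019,-0.451],[-0.027,-0.019,-0.451],[-0.027,-0.019,-0.451],[-0.027,-0.019,-0.451],[-0.027,-0.019,-0.451]]' --grip '[1,1,1,-1,-1,-1,-1,-1]'

```text
clock: 38.12
position: [426.7, -77.0, 21.4]
ee_rot: [-0.008, 1.0, 0.0, 0.001]
contact_force: [-1.0, 0.6, 7.2]
gripper_width: 12.8
grasp_force: 59.5
```

servo_tool --rotation '[[0,0,0],[0,0,0],[0,0,0.17],[0,0,0.17],[0,0,0.17],[0,0,0.17],[0,0,0.17],[0,0,0.17]]' --slide '[[0,0,0.15],[0,0,0.3],[0,0,0.3],[0,0,0.3],[0,0,0.3],[0,0,0.3],[0,0,0.3],[0,0,0.3]]' --grip '[-1,-1,-1,-1,-1,-1,-1,-1]'

```text
clock: 39.12
position: [425.4, -77.2, 80.2]
ee_rot: [-0.517, 0.856, 0.0, -0.0]
contact_force: [-0.2, -0.6, -1.5]
gripper_width: 13.2
grasp_force: 58.7
```

servo_tool --rotation '[[0,0,0.23],[0,0,0.23],[0,0,0.23],[0,0,0.23],[0,0,0.23],[0,0,0.23],[0,0,0.23],[0,0,0.23]]' --slide '[[0,0,0],[0,0,0],[0,0,0],[0,0,0],[0,0,0],[0,0,0],[0,0,0],[0,0,0]]' --grip '[-1,-1,-1,-1,-1,-1,-1,-1]'

```text
clock: 40.12
position: [425.4, -77.2, 80.2]
ee_rot: [0.954, -0.3, -0.001, 0.0]
contact_force: [0.0, -0.7, -1.7]
gripper_width: 13.3
grasp_force: 58.7
```

servo_tool --rotation '[[0,0,0.0986],[0,0,0.0986],[0,0,0.0986],[0,0,0.0986],[0,0,0.0986],[0,0,0.0986]]' --slide '[[0.2,-0.09,0],[0.4,-0.178,0],[0.483,-0.178,0],[0.483,-0.178,0],[0.483,-0.178,0],[0.483,-0.178,0]]' --grip '[-1,-1,-1,-1,-1,-1]'

```text
clock: 40.88
position: [522.1, -112.8, 80.3]
ee_rot: [1.0, 0.003, -0.0, -0.0]
contact_force: [-0.4, -0.3, -1.7]
gripper_width: 12.9
grasp_force: 58.7
```

servo_tool --rotation '[[0,0,0],[0,0,0],[0,0,0],[0,0,0],[0,0,0],[0,0,0]]' --slide '[[0,0,-0.12],[0,0,-0.2],[0,0,-0.225],[0,0,-0.23],[0,0,-0.236],[0,0,-0.236]]' --grip '[-1,-1,-1,-1,-1,-1]'

```text
clock: 41.62
position: [522.9, -112.7, 33.8]
ee_rot: [1.0, 0.003, 0.0, -0.0]
contact_force: [0.1, 0.1, -1.1]
gripper_width: 12.6
grasp_force: 58.7
```

servo_tool --rotation '[[0,0,0],[0,0,0],[0,0,0],[0,0,0],[0,0,0],[0,0,0]]' --slide '[[0,0,-0.005],[0,0.01,-0.005],[0,0.015,-0.005],[0,0.02,-0.005],[0,0.025,-0.005],[0,0.025,-0.005]]' --grip '[-1,-1,-1,-1,-1,-1]'

```text
clock: 42.38
position: [523.8, -108.1, 33.4]
ee_rot: [1.0, 0.004, 0.001, 0.0]
contact_force: [-0.0, -2.1, 5.3]
gripper_width: 13.2
grasp_force: 59.8
```

servo_tool --rotation '[[0,0,0],[0,0,0],[0,0,0],[0,0,0]]' --slide '[[0,0.005,0],[0,0.01,0],[0,0.012,0],[0,0.012,0]]' --grip '[-1,-1,-1,-1]'

```text
clock: 42.88
position: [523.8, -107.8, 33.5]
ee_rot: [1.0, 0.003, 0.001, 0.001]
contact_force: [0.8, -12.9, 3.3]
gripper_width: 12.9
grasp_force: 59.7
```

servo_tool --rotation '[[0,0,0],[0,0,0],[0,0,0],[0,0,0],[0,0,0],[0,0,0],[0,0,0]]' --slide '[[0.035,0,0],[0.07,0.001,0],[0.105,0.001,0],[0.14,0.0015,0],[0.15,0.0015,0],[0.16,0.0015,0],[0.16,0.0015,0]]' --grip '[-1,-1,-1,-1,-1,-1,-1]'

```text
clock: 43.75
position: [548.8, -107.7, 33.6]
ee_rot: [1.0, 0.003, -0.006, 0.002]
contact_force: [-12.9, -7.9, 18.1]
gripper_width: 13.0
grasp_force: 61.7
```

servo_tool --rotation '[[0,0,0],[0,0,0],[0,0,0],[0,0,0],[0,0,0]]' --slide '[[0.005,0,0.002],[0.01,0,0.002],[0.015,0,0.002],[0.02,0,0.002],[0.02,0,0.002]]' --grip '[-1,-1,-1,-1,-1]'

```text
clock: 44.38
position: [552.8, -107.7, 33.6]
ee_rot: [1.0, 0.003, -0.006, 0.001]
contact_force: [-12.9, -8.1, 16.0]
gripper_width: 13.0
grasp_force: 61.5
```

servo_tool --rotation '[[0,0,0],[0,0,0],[0,0,0],[0,0,0],[0,0,0],[0,0,0]]' --slide '[[0.005,0,0.004],[0.01,0,0.004],[0.015,0,0.004],[0.02,0,0.004],[0.025,0.003,0.004],[0.025,0.003,0.004]]' --grip '[-1,-1,-1,-1,-1,-1]'

```text
clock: 45.12
position: [556.7, -107.6, 33.8]
ee_rot: [1.0, 0.003, -0.008, 0.002]
contact_force: [-13.5, -10.4, 14.5]
gripper_width: 13.0
grasp_force: 61.0
```

servo_tool --rotation '[[0,0,0],[0,0,0],[0,0,0],[0,0,0]]' --slide '[[0.006,0,0.002],[0.012,0,0.002],[0.018,0,0.002],[0.018,0,0.002]]' --grip '[-1,-1,-1,-1]'

```text
clock: 45.62
position: [556.8, -107.6, 33.8]
ee_rot: [1.0, 0.002, -0.011, 0.002]
contact_force: [-20.1, -9.4, 19.7]
gripper_width: 13.0
grasp_force: 61.8
```

servo_tool --rotation '[[0,0,0],[0,0,0],[0,0,0],[0,0,0],[0,0,0],[0,0,-0.1],[0,0,-0.1],[0,0,-0.1]]' --slide '[[0,0,0],[0,0,0],[0,0,0],[0,0,0.2],[0,0,0.5],[-0.3,-0.3,0.5],[-0.6,-0.8,0.5],[-0.7,-0.9,0.5]]' --grip '[0,0,1,1,1,1,1,1]'

```text
clock: 46.62
position: [451.4, -252.1, 134.2]
ee_rot: [0.961, -0.277, 0.001, -0.0]
contact_force: [1.0, -1.2, -0.1]
gripper_width: 85.4
grasp_force: 0.0
```

servo_tool --rotation '[[0,0,-0.148],[0,0,-0.148],[0,0,-0.148],[0,0,-0.148],[0,0,-0.148],[0,0,-0.148],[0,0,-0.148]]' --slide '[[-0.1,0.1,0],[-0.2,0.1,0],[-0.2,0.1,0],[-0.2,0.1,0],[-0.2,0.1,0],[-0.2,0.1,0],[-0.2,0.1,0]]' --grip '[1,1,1,1,1,1,1]'

```text
clock: 47.5
position: [412.0, -231.1, 133.9]
ee_rot: [0.737, -0.676, 0.0, -0.0]
contact_force: [-0.1, -0.4, 0.3]
gripper_width: 85.5
grasp_force: 0.0
```

```bash
python3 chk.py d.png 333 160 255 190; python3 kp.py 3 113; python3 kp.py 2 113; python3 meas.py | awk '$2<600'
```

```text
[ 411.9 -231.2  133.9] [ 0.737 -0.676  0.    -0.   ] [-0.17  0.23 -0.49 -0.   -0.85  0.25]
-100 (np.float64(-35.0), np.float64(34.5)) -94 (np.float64(-35.0), np.float64(34.5)) -88 (np.float64(-35.0), np.float64(34.5)) -82 (np.float64(-35.0), np.float64(34.5)) -76 (np.float64(-35.0), np.float64(34.5)) -70 (np.float64(-35.0), np.float64(34.5)) -64 (np.float64(-35.0), np.float64(34.5)) -58 (np.float64(-35.0), np.float64(34.5)) nose (np.float64(-5.5), np.float64(34.5)) (np.float64(-7.0), np.float64(6.5))
-15 -114.5 -50.5 -10 -114.5 -50.0 10 -114.5 -46.0 14 -114.5 -45.5 nosetip -25.5
-100 (np.float64(-16.5), np.float64(17.0)) -94 (np.float64(-17.0), np.float64(16.5)) -88 (np.float64(-17.5), np.float64(16.5)) -82 (np.float64(-17.5), np.float64(16.5)) -76 (np.float64(-18.0), np.float64(16.5)) -70 (np.float64(-18.5), np.float64(16.0)) -64 (np.float64(-17.5), np.float64(17.0)) -58 (np.float64(-11.5), np.float64(14.5)) nose (np.float64(-6.5), np.float64(7.5)) (np.float64(-6.5), np.float64(7.0))
-15 -97.0 -56.0 -10 -97.0 -55.5 10 -97.5 -53.5 14 -98.0 -55.0 nosetip -26.0
1 226 [266. 126.] z 5.1 13.7 [750.  107.2] [57.  56.6] 1.0
4 91 [176. 162.] z 13.2 32.7 [662.9 307.3] [22.1 44.8] 55.7
101 522 [449. 301.] z 47.6 258.6 [ 370.2 -297.2] [74.3 58.3] 17.3
nut 196 [190.4 169.4] [[630.1 261.9  64. ]] 63.00198259511622
nut 199 [363.6 172.3] [[ 630.  -108.8   64. ]] 63.66934487076702
nut 198 [273.9 178.5] [[613.1  82.9  64. ]] 63.49149540317413
nut 199 [436.5 178.2] [[ 619.2 -264.1   64. ]] 63.27737522440259
```

View pics/d.png

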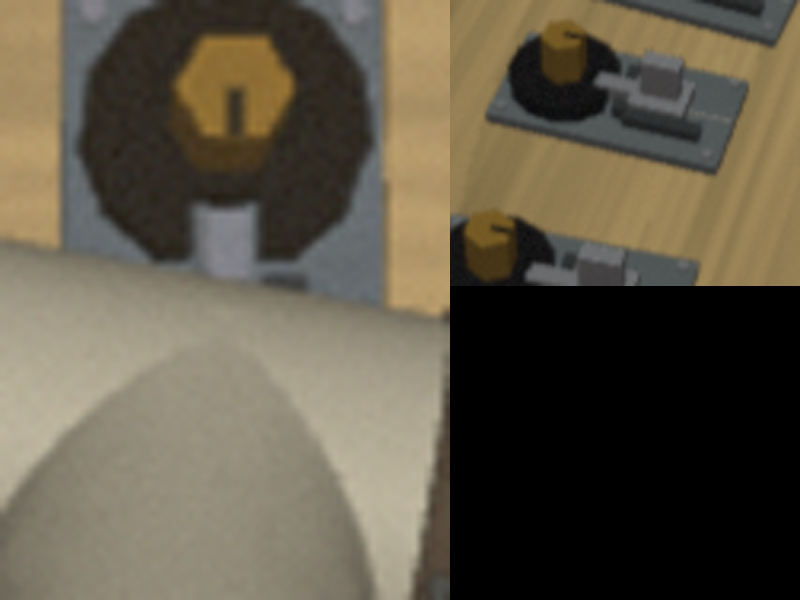

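Run:
```python
from h import *
e=pickle.load(open('side.pkl','rb'));d=pickle.load(open('top.pkl','rb'))
print(proj(e,[[379,-276,24],[379,-325,7]]),proj(d,[[379,-276,24]]))
o=np.hstack([cv2.resize(e['image'][150:230,360:460],(400,320),interpolation=cv2.INTER_CUBIC),cv2.resize(d['image'][255:335,395:495],(400,320),interpolation=cv2.INTER_CUBIC)])
cv2.imwrite('pics/e.png',o[...,::-1])
```

```text
[[406.22267418 191.08332702]
 [408.66460137 184.15308533]] [[440.9748957  292.84694895]]
```

View pics/e.png

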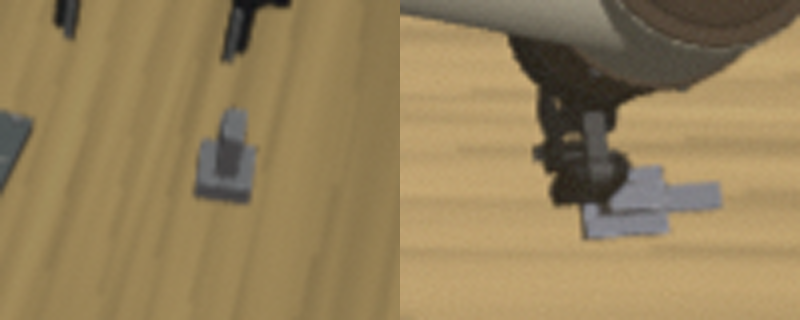

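servo_tool --rotation '[[0,0,0],[0,0,0],[0,0,0],[0,0,0]]' --slide '[[0,0.3,0.1],[0,0.6,0.1],[0,0.6,0.1],[0,0.6,0.1]]' --grip '[1,1,1,1]'

```text
clock: 48.1
position: [411.8, -111.1, 154.0]
ee_rot: [0.737, -0.676, 0.0, -0.0]
contact_force: [-0.3, 0.6, -1.0]
gripper_width: 85.4
grasp_force: 0.0
```

```bash
python3 look.py t3.png | awk '$2<600||/\[/' | grep -v nut
```

```text
{1: -2.5, 2: -0.3, 3: -0.6, 4: -1.6}
1 226 [266. 126.] z 5.6 13.5 [750.  107.2] [57.  56.6] 1.0
3 2345 [198. 206.] z 13.7 65.2 [588.6 258.5] [183.6  96.1] 7.4
4 88 [176. 162.] z 13.2 32.7 [662.8 307.7] [21.4 44.8] 57.6
5 10572 [304. 237.] z 486.2 557.3 [529.6 -12.6] [286.2 377. ] 5.5
7 2242 [433. 212.] z 12.7 505.9 [ 577.8 -262.8] [ 96.2 183.6] 86.3
81 185 [376. 290.] z 269.0 276.0 [ 383.5 -136.2] [42.3 31.6] 19.9
85 406 [452. 305.] z 16.3 54.0 [ 354.9 -302.7] [36.6 56. ] 5.2
[ 411.7 -111.7  153.9] [ 0.736 -0.677 -0.     0.   ] [ 0.12  0.13 -0.57  0.   -0.88 -0.03]
```

```bash
sed -i 's/>-330/>-400/' meas.py; python3 meas.py | grep -v nut | tail -3
```

```text
7 2242 [433. 212.] z 12.7 505.9 [ 577.8 -262.8] [ 96.2 183.6] 86.3
81 185 [376. 290.] z 269.0 276.0 [ 383.5 -136.2] [42.3 31.6] 19.9
85 474 [454. 305.] z 15.7 54.0 [ 355.7 -312.1] [36.6 75. ] 5.2
```

servo_tool --rotation '[[0,0,0.001],[0,0,0.001],[0,0,0.001],[0,0,0.001],[0,0,0.001],[0,0,0.001],[0,0,0.001]]' --slide '[[-0.1,-0.3,0],[-0.2,-0.6,0],[-0.284,-0.928,-0.1],[-0.284,-0.928,-0.2],[-0.284,-0.928,-0.2],[-0.284,-0.928,-0.2],[-0.284,-0.928,-0.2]]' --grip '[1,1,1,1,1,1,1]'

```text
clock: 49.02
position: [355.7, -296.7, 114.8]
ee_rot: [0.739, -0.674, 0.001, -0.0]
contact_force: [0.0, -0.2, -0.1]
gripper_width: 85.2
grasp_force: 0.0
```

servo_tool --rotation '[[0,0,0],[0,0,0],[0,0,0],[0,0,0],[0,0,0],[0,0,0],[0,0,0],[0,0,0]]' --slide '[[0,0,-0.25],[0,0,-0.47],[0,0,-0.47],[0,0,-0.47],[0,0,-0.47],[0,0,-0.47],[0,0,-0.47],[0,0,-0.47]]' --grip '[1,1,1,-1,-1,-1,-1,-1]'

```text
clock: 50.02
position: [355.4, -297.0, 20.9]
ee_rot: [0.739, -0.674, 0.001, -0.0]
contact_force: [-1.1, 0.8, 5.8]
gripper_width: 13.0
grasp_force: 60.1
```

servo_tool --rotation '[[0,0,0],[0,0,0],[0,0,0.17],[0,0,0.17],[0,0,0.17],[0,0,0.17],[0,0,0.17],[0,0,0.17]]' --slide '[[0,0,0.15],[0,0,0.3],[0,0,0.3],[0,0,0.3],[0,0,0.3],[0,0,0.3],[0,0,0.3],[0,0,0.3]]' --grip '[-1,-1,-1,-1,-1,-1,-1,-1]'

```text
clock: 51.02
position: [354.1, -296.5, 79.3]
ee_rot: [0.979, -0.203, -0.001, -0.0]
contact_force: [-0.2, 0.8, -2.2]
gripper_width: 12.8
grasp_force: 59.1
```

servo_tool --rotation '[[0,0,0.0545],[0,0,0.0545],[0,0,0.0545],[0,0,0.0545],[0,0,0.0545],[0,0,0.0545]]' --slide '[[0.2,0.09,0],[0.45,0.177,0],[0.791,0.177,0],[0.791,0.177,0],[0.791,0.177,0],[0.791,0.177,0]]' --grip '[-1,-1,-1,-1,-1,-1]'

```text
clock: 51.78
position: [511.2, -261.4, 79.3]
ee_rot: [0.999, -0.035, -0.001, -0.0]
contact_force: [-0.9, 0.2, -2.3]
gripper_width: 12.9
grasp_force: 59.3
```

servo_tool --rotation '[[0,0,0],[0,0,0],[0,0,0],[0,0,0],[0,0,0],[0,0,0]]' --slide '[[0,0,-0.12],[0,0,-0.2],[0,0,-0.225],[0,0,-0.23],[0,0,-0.236],[0,0,-0.236]]' --grip '[-1,-1,-1,-1,-1,-1]'

```text
clock: 52.52
position: [513.4, -261.5, 33.2]
ee_rot: [0.999, -0.035, 0.0, 0.0]
contact_force: [-0.2, -0.1, -2.4]
gripper_width: 12.8
grasp_force: 59.2
```

servo_tool --rotation '[[0,0,0],[0,0,0],[0,0,0],[0,0,0],[0,0,0],[0,0,0],[0,0,0]]' --slide '[[0,0,-0.006],[0,0.01,-0.006],[0.001,0.015,-0.006],[0.001,0.02,-0.006],[0.002,0.025,-0.006],[0.002,0.03,-0.006],[0.002,0.03,-0.006]]' --grip '[-1,-1,-1,-1,-1,-1,-1]'

```text
clock: 53.4
position: [514.9, -257.3, 33.0]
ee_rot: [0.999, -0.034, 0.002, 0.001]
contact_force: [-0.7, -8.3, 4.8]
gripper_width: 12.9
grasp_force: 60.5
```

servo_tool --rotation '[[0,0,0],[0,0,0],[0,0,0],[0,0,0],[0,0,0],[0,0,0],[0,0,0]]' --slide '[[0,0.005,0],[0.035,0.0027,0],[0.07,0.0004,0],[0.105,-0.002,0],[0.14,-0.0043,0],[0.15,-0.005,0],[0.15,-0.005,0]]' --grip '[-1,-1,-1,-1,-1,-1,-1]'

```text
clock: 54.28
position: [538.3, -258.8, 33.1]
ee_rot: [0.999, -0.035, -0.005, 0.001]
contact_force: [-14.3, -8.9, 14.9]
gripper_width: 12.9
grasp_force: 62.1
```

servo_tool --rotation '[[0,0,0],[0,0,0],[0,0,0],[0,0,0],[0,0,0],[0,0,0]]' --slide '[[0.006,0,0.005],[0.012,-0.0005,0.005],[0.018,-0.001,0.005],[0.024,-0.0015,0.005],[0.03,-0.002,0.005],[0.03,-0.002,0.005]]' --grip '[-1,-1,-1,-1,-1,-1]'

```text
clock: 55.02
position: [544.3, -259.2, 33.3]
ee_rot: [0.999, -0.035, -0.005, 0.001]
contact_force: [-12.2, -10.0, 10.2]
gripper_width: 13.2
grasp_force: 61.5
```

servo_tool --rotation '[[0,0,0],[0,0,0],[0,0,0],[0,0,0],[0,0,0],[0,0,0]]' --slide '[[0.006,0,0.003],[0.012,-0.0005,0.003],[0.018,-0.001,0.003],[0.022,-0.001,0.003],[0.026,-0.001,0.003],[0.026,-0.001,0.003]]' --grip '[-1,-1,-1,-1,-1,-1]'

```text
clock: 55.78
position: [546.8, -259.3, 33.3]
ee_rot: [0.999, -0.035, -0.008, 0.0]
contact_force: [-16.6, -10.1, 12.1]
gripper_width: 13.0
grasp_force: 61.6
```

servo_tool --rotation '[[0,0,0],[0,0,0],[0,0,0],[0,0,0]]' --slide '[[0.004,0,0.001],[0.008,0,0.001],[0.01,0.001,0.001],[0.01,0.001,0.001]]' --grip '[-1,-1,-1,-1]'

```text
clock: 56.28
position: [546.8, -259.2, 33.4]
ee_rot: [0.999, -0.035, -0.01, 0.0]
contact_force: [-21.8, -11.1, 14.2]
gripper_width: 12.9
grasp_force: 61.9
```

Home. Release, rise, retreat to the right, and check all four.

servo_tool --rotation '[[0,0,0],[0,0,0],[0,0,0],[0,0,0],[0,0,0],[0,0,0],[0,0,0],[0,0,0]]' --slide '[[0,0,0],[0,0,0],[0,0,0],[0,0,0.2],[0,0,0.6],[0,-0.3,0.8],[0,-0.6,0.8],[-0.3,-0.9,0.8]]' --grip '[0,0,1,1,1,1,1,1]'

```text
clock: 57.28
position: [519.6, -413.4, 193.3]
ee_rot: [0.999, -0.033, 0.002, 0.001]
contact_force: [-0.6, -0.7, -0.6]
gripper_width: 85.4
grasp_force: 0.0
```

servo_tool --rotation '[[0,0,0],[0,0,0],[0,0,0],[0,0,0],[0,0,0]]' --slide '[[-0.3,-0.3,0],[-0.6,-0.6,0],[-0.9,-0.8,0],[-0.9,-0.8,0],[-0.9,-0.8,0]]' --grip '[1,1,1,1,1]'

```text
clock: 57.9
position: [334.7, -573.5, 192.0]
ee_rot: [0.999, -0.037, -0.0, -0.0]
contact_force: [0.1, 0.9, -0.1]
gripper_width: 85.3
grasp_force: 0.0
```

```bash
python3 - <<'E'
from slot import *
d=grab('top');e=grab('side');I=cv2.INTER_CUBIC
c=[cv2.resize(d['image'][a[1]:a[1]+84,a[0]:a[0]+56],(200,300),interpolation=I) for a in((167,158),(249,166),(333,158),(405,164))]
p=[];
for k in S:
    q=proj(e,[[S[k][0]-45,S[k][1],20]])[0].astype(int);p.append(cv2.resize(e['image'][q[1]-45:q[1]+45,q[0]-50:q[0]+50],(200,180),interpolation=I))
cv2.imwrite('pics/f.png',np.vstack([np.hstack(c),np.hstack(p)])[...,::-1])
print({k:v[0] for k,v in slots(d).items()})
E
for k in 1 2 3 4; do echo; python3 kp.py $k 113 | sed 's/np.float64//g'; done
```

```text
{1: -1.9, 2: -0.4, 3: -0.5, 4: 0.2}

-100 ((-14.0), (16.0)) -94 ((-16.5), (16.5)) -88 ((-17.5), (16.5)) -82 ((-16.5), (17.0)) -76 ((-16.0), (17.0)) -70 ((-16.5), (17.0)) -64 ((-17.0), (16.5)) -58 ((-16.0), (13.0)) nose ((-5.0), (7.5)) ((-5.0), (6.0))
-15 -96.5 -55.0 -10 -97.5 -55.5 10 -97.5 -52.0 14 -97.0 -55.5 nosetip -26.0

-100 ((-16.5), (17.0)) -94 ((-17.0), (16.5)) -88 ((-17.0), (16.5)) -82 ((-17.5), (16.5)) -76 ((-18.0), (16.0)) -70 ((-18.5), (16.0)) -64 ((-17.0), (17.0)) -58 ((-5.5), (13.5)) nose ((-6.0), (7.5)) ((-6.0), (7.0))
-15 -97.0 -56.0 -10 -97.0 -55.5 10 -97.0 -54.0 14 -97.5 -55.5 nosetip -26.0

-100 None -94 ((-18.0), (18.0)) -88 ((-18.0), (18.0)) -82 ((-18.0), (18.0)) -76 ((-18.0), (18.0)) -70 ((-17.5), (18.0)) -64 ((-17.0), (18.0)) -58 ((-16.0), (17.5)) nose ((-7.0), (6.0)) ((-6.0), (6.0))
-15 -95.5 -54.5 -10 -96.0 -54.5 10 -96.0 -54.5 14 -96.0 -55.0 nosetip -25.5

-100 ((-19.0), (15.0)) -94 ((-18.5), (15.5)) -88 ((-18.0), (16.0)) -82 ((-18.0), (16.0)) -76 ((-17.0), (16.5)) -70 ((-18.5), (17.0)) -64 ((-19.0), (15.5)) -58 ((-12.5), (15.5)) nose ((-7.5), (5.0)) ((-6.0), (5.0))
-15 -97.0 -56.0 -10 -96.5 -53.5 10 -98.0 -54.5 14 -97.0 -54.5 nosetip -26.5
```

View pics/f.png

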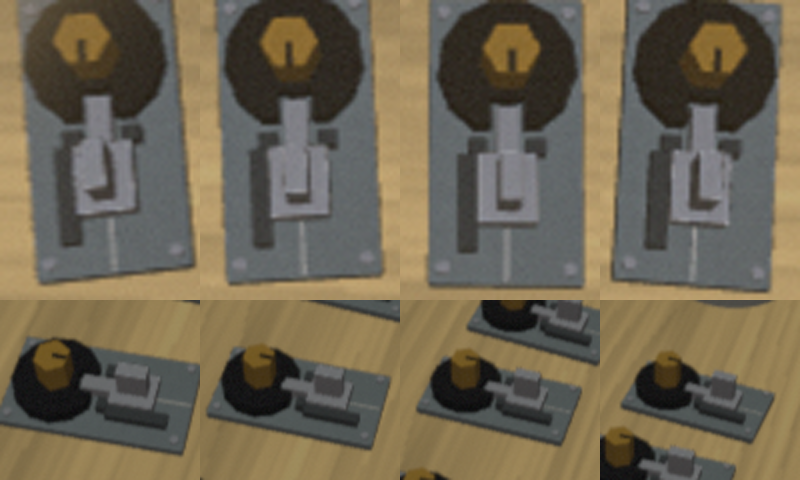

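```bash
python3 -c "
from bench import job_done
print(job_done())"
```

```text
the job is handed in; nothing more can be done
None
```

I handed the job in with all four nuts turned to their index lines and all four keys pushed home and released, one per station; the last images show every key in its slot and against its end stops, though key 4 may sit up to about 1° off its fence.

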